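# Point out the clamp that lacks its pad, and the pad

### The job

The glued strips lying on two wooden bearers are held by three upright G-clamps, but one of them has been screwed straight down onto the wood without its plywood pad. Show your workmate what to put right: from above, point with the fingertips at the top of that clamp's screw for two seconds, then at the loose rectangular pad on the bench that belongs under it, again for two seconds, and finish still pointing at the pad. Hold the fingertips two to four centimetres over what you point at, touch nothing at all, and neither point at nor pass low over the other clamps.

Things in the scene. Friction and masses are not known exactly. Their poses are not given: they have to be found in the camera images.
- clamp_bare_top (a point): Centre of the top end of the screw of the clamp WITHOUT a pad, 219 mm above the bench: its round shoe (29 mm) presses directly on the wood. It may be any of the three in the row. z up. The screw's head is 19 mm across and carries, 11 mm below this point, a cross bar 91 mm long over its ball ends, lying within 0.8 rad of the laminate's length.
- clamp_padded1_top (a point): The same point on a like clamp that has its pad: a plywood rectangle 76 x 50 x 12 mm under the shoe, projecting on both sides of it. 231 mm above the bench, 12 mm higher than the bare one. The three screws stand in a row along the laminate, neighbours 95 to 155 mm apart.
- clamp_padded2_top (a point): The same point on the other clamp that has its pad, 231 mm above the bench.
- pad_top (a point): Centre of the top face of the loose pad, 12 mm above the bench; z up. A plain plywood rectangle 76 x 50 x 12 mm, 30 g, like those under the other two clamps. It lies flat on the robot's side of the laminate, in a row in changing order with a round plywood disc (48 x 12 mm), a plywood batten (120 x 26 x 12 mm) and an amber bottle (30 mm wide, 68 mm high), 140 mm or more apart.
- clamp_bare: The clamp without a pad. Origin on the bench under its screw, z up along the screw, x towards its spine (away from the robot). Fixed, dark iron C-frame 17 mm thick, its top 143 mm above the bench, its spine ending 84 mm behind the screw. The padded clamps are the same.
- laminate: The five glued strips, 452 x 70 mm, top face 85 mm above the bench, on two bearers 120 x 40 x 40 mm. Fixed. Origin on the bench under the centre; y along its length, x away from the robot. More than 0.38 m to either side lie a spare clamp, a bottle 150 mm high, a scale with a tin, and tools; equipment up to 150 mm high stands along the back edge of the bench.
Mind the look-alikes: they are no part of the job. Leave any black or blue look-alike of the part that bears pad_top alone.

How it is judged:
On the way, in this order (a step that is already met when the one before it is completed fails the run):
1. the fingertips point at the top of the screw of the clamp without a pad, and dwell (horizontal distance between the grasp point and clamp_bare_top below 0.03 m and z of the grasp point in the frame of clamp_bare_top between 0.02 and 0.085 m), for 1.5 s.
2. the fingertips point at the loose pad, and dwell (horizontal distance between the grasp point and pad_top below 0.03 m and z of the grasp point in the frame of pad_top between 0.02 and 0.085 m), for 1.5 s.
At the end, for the whole second after the job is handed in: The fingertips are still pointing at the loose pad: the grasp point within 30 mm of the pad's centre horizontally and 20 to 85 mm above its top face (the fingertips about 0 to 65 mm above it), and the pad lies where it lay (within 4 mm) (all of step 2 and distance of pad_top from where it was at the start of the episode below 0.004 m); the robot touches nothing.
It fails at once if the robot touches something (over 0.5 N) (contact force between any of the fingers, the arm and anything else above 0.5 N).
It fails at once if the fingertips point at, or pass low over, a clamp that has its pad (within 20 mm of its screw's axis and less than about 40 mm over its top) ((horizontal distance between the grasp point and clamp_padded1_top below 0.02 m and z of the grasp point in the frame of clamp_padded1_top below 0.06 m) or (horizontal distance between the grasp point and clamp_padded2_top below 0.02 m and z of the grasp point in the frame of clamp_padded2_top below 0.06 m)).
It fails at once if the pad is lifted or pushed away (distance of pad_top from where it was at the start of the episode above 0.008 m).
It also fails if it takes over 45 s, if anything falls off the work surface, if the arm or the gripper's body presses on something with over 40 N, if the wrist force passes 120 N, or if a joint passes its speed limit or range.

### The arm

A 6-joint arm with a two-finger parallel gripper is mounted at the origin on the work surface. World frame = base frame: x ahead of the robot, y to its left, z up, the work surface at z = 0. Lengths are in m, angles in rad, forces in N, time in s.
With the tool pointing down it reaches from about 0.375 to 0.9 m from the base axis. Payload 3.1 kg.
Tool frame: the origin (TCP) lies at the very end of the fingers, on their centre line; the grasp point (between the pads) lies 19 mm behind it (tcp_to_grasp is the distance from the TCP to the grasp point, in m); z points along the fingers, y is the direction in which the jaws open and shut (so a half turn about z gives the same grasp; the last joint's range is limited). The gripper opens to 85 mm and grips with 20 to 120 N. Pads are 22 mm wide; open, the fingers measure 114 mm over their backs; the gripper's body (76 mm by 85 mm) begins 54 mm behind the grasp point. The pads swing forward as they close: fully open they stand 13 mm farther back than shut.
Start: joints at [1.016, 0.527, 1.433, -0, 1.181, -0.178], TCP at [0.229, 0.581, 0.2] pointing down, gripper open.
Joint ranges: [-3.08, 3.08], [-0.75, 2.2], [0.22, 2.44], [-1.43, 4.57], [0, 2.65], [-2.85, 2.85]. Speed limits (rad/s): [2.79, 2.79, 3.14, 3.14, 3.14, 3.14].

### API

Orientations are given as a unit quaternion [x, y, z, w].
In Python, from station import sense, snapshot, camera_info, sign_off, tcp_to_grasp gives the robot as it stands.
- The arm moves only by the shell command python3 -m inch 'ROWS' [FORCE]. ROWS is JSON, a list of rows, each a list of 3 entries, a list of its own where there are three numbers: the closure, from -1 (fully open) to 1 (shut), so that 0 is half open, then the shift along the tool's x, y, z normalised to -1 to 1, where 1 is 10 cm, then the turn, a rotation vector about the tool's x, y, z normalised to -1 to 1, where 1 is 360 degrees. In form: [[jaw, [dx, dy, dz], [ax, ay, az]], ...]. A call has 1 to 20 rows; each row is the pose to reach, as a shift and turn from the pose commanded when the call began, along the tool's axes at that moment, turning the shorter way round; what a row does not reach only later rows make up. A row lasts 1/10 s, in which the tool goes at most 50 mm and 8.59 degrees, less where a joint would pass 70% of its speed; a pose out of reach is approached as far as the arm can. A call with a number of a shift or a turn outside -1 to 1 is refused whole. A call with a gripper value outside its range is refused whole. The fingers move at their own pace and stop on an object; FORCE is the grip in N (left out, the last holds). Time passes only in rows, so rows that repeat a pose let the fingers close. It gives the time, the measured TCP pose, the force and the opening at its end, in the units of the state.
- sense(): the state, without advancing time (a new reading comes with each control period).
- snapshot(name): name is "scene" or "top" or "wrist"; returns (picture, depth): 420x560x3 uint8, blue, green, red; 420x560 float32, m along the optical axis (not along the pixel's ray), 0 where there is no reading.
- camera_info(name): a dict with "K" (3x3 intrinsics, pixels), "origin" and "orientation" of the camera in the world. Camera axes: x right, y down, z forward; pixel columns grow to the right and rows downward; lengths in m; the calibration is good to about 2 mm. A picture is of the moment at which its call begins: read the wrist's pose just before it. camera_info takes no time and is no camera call; for the wrist camera it gives the pose at the moment of the call.
- sign_off(): hands the job in, once; it reports no verdict.
The state is a dict: "t": time; "q": joint angles; "qd": joint speeds; "tau": joint torques, N m; "tcp_pos": TCP position; "tool_rot": TCP orientation; "force": force on the tool from outside, world axes, zero at the start; "ft_torque": the same for the moment, N m; "finger_gap": opening from 0.0 (shut) to 1.0 (fully open).
Only numpy, scipy, OpenCV 4.12 (cv2) and the standard library are available. Lean on these libraries where they do the work, as an engineer would, in place of code of your own. Each camera call takes 0.05 s, during which the arm holds its last target.

## Working session

There is one attempt and no reset: what is moved stays moved. The work goes in short steps, Python scripts to look and compute and a shell command to move; the robot and the scene stay as the last step left them, time stands still between calls to the robot, and variables do not carry over. Pictures are saved under pics/ and viewed, and the job is handed in when it is done.

```bash
mkdir -p pics; python3 - <<'E'
from station import *
import cv2,numpy as np
s=sense();print(s['t'],s['tcp_pos'],s['tool_rot'],tcp_to_grasp)
for n in("scene","top"):
    p,d=snapshot(n);cv2.imwrite(f'pics/{n}0.png',p);np.save(f'{n}0.npy',d)
    c=camera_info(n);print(n,c)
E
```

```text
0.0 [0.22894607 0.58074163 0.19897204] [ 1.86794818e-01  9.82398392e-01 -9.75346691e-04 -3.80258642e-04] 0.0187
scene {'K': array([[471.14436153,   0.        , 281.55841147],
       [  0.        , 471.14436153, 206.76473675],
       [  0.        ,   0.        ,   1.        ]]), 'origin': array([1.06092117, 0.10409149, 1.01040929]), 'orientation': array([ 0.66397077,  0.69129246, -0.20582041, -0.19721943])}
top {'K': array([[423.41558287,   0.        , 274.80533781],
       [  0.        , 423.41558287, 214.45452154],
       [  0.        ,   0.        ,   1.        ]]), 'origin': array([0.42554463, 0.08048923, 1.09384444]), 'orientation': array([ 0.71188037, -0.70105175,  0.03727252, -0.01906684])}
```

View pics/scene0.png

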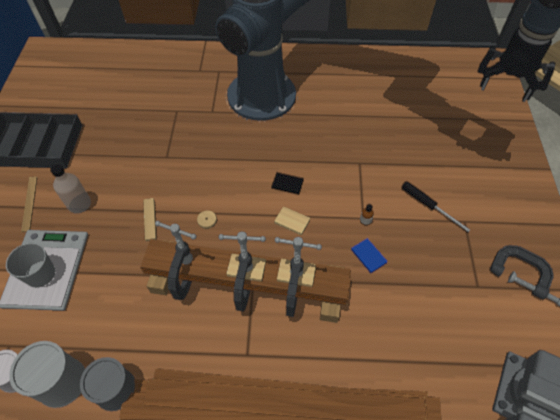

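View pics/top0.png

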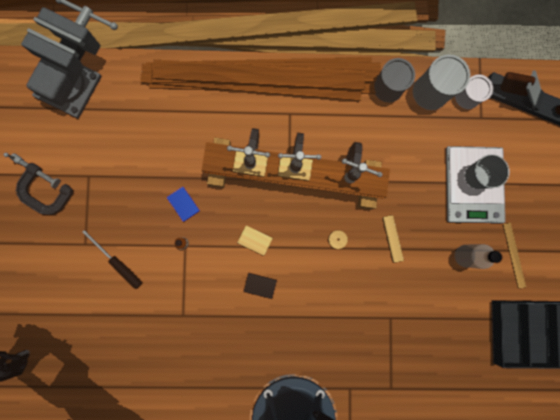

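The bare clamp is the one at top-view (358,165), which is scene-view (178,232): no pale pad shows under it. The loose pad is at (255,240) in the top view and (292,220) in the scene view. I'll enlarge both views to get precise pixels.

```bash
cat > h.py <<'E'
import numpy as np,cv2
from scipy.spatial.transform import Rotation as R
from station import *
def ray(n,u,v):
    c=camera_info(n);K=c['K'];d=R.from_quat(c['orientation']).apply([(u-K[0,2])/K[0,0],(v-K[1,2])/K[1,1],1]);return c['origin'],d
def plane(n,u,v,z):
    o,d=ray(n,u,v);return o+d*(z-o[2])/d[2]
E
python3 - <<'E'
from h import *
p=cv2.imread('pics/top0.png');q=cv2.imread('pics/scene0.png')
cv2.imwrite('pics/tz.png',cv2.resize(p[120:200,215:405],None,fx=4,fy=4,interpolation=2))
cv2.imwrite('pics/sz.png',cv2.resize(q[205:315,140:340],None,fx=4,fy=4,interpolation=2))
# pale plywood mask
for n,im in(('top',p),('scene',q)):
    h=cv2.cvtColor(im,cv2.COLOR_BGR2HSV);m=cv2.inRange(h,(12,40,150),(30,160,255))
    for c in cv2.findContours(m,0,2)[0]:
        if cv2.contourArea(c)>60:
            M=cv2.moments(c);u,v=M['m10']/M['m00'],M['m01']/M['m00'];print(n,round(u,1),round(v,1),cv2.contourArea(c),cv2.minAreaRect(c)[1:],plane(n,u,v,.012).round(4))
E
```

```text
top 338.0 239.0 260.0 ((18.0, 18.0), 90.0) [ 0.4517 -0.1096  0.012 ]
top 254.5 239.9 605.0 ((31.304948806762695, 21.0190372467041), 26.56505012512207) [0.4464 0.104  0.012 ]
top 514.8 256.7 327.5 ((65.24820709228516, 7.004184722900391), 75.61860656738281) [ 0.413  -0.5681  0.012 ]
top 393.4 238.5 440.5 ((48.0380973815918, 10.469247817993164), 76.60750579833984) [ 0.4551 -0.2527  0.012 ]
top 368.3 203.0 67.5 ((13.809514999389648, 6.247161388397217), 9.462321281433105) [ 0.5458 -0.188   0.012 ]
top 215.1 180.9 66.0 ((14.138313293457031, 5.918363571166992), 9.462322235107422) [0.5961 0.2079 0.012 ]
top 305.3 168.9 183.5 ((19.79899024963379, 20.788938522338867), 8.13010311126709) [ 0.6319 -0.0241  0.012 ]
top 284.0 163.8 121.5 ((10.192737579345703, 16.111101150512695), 9.462322235107422) [0.6441 0.0312 0.012 ]
top 260.4 164.0 193.5 ((13.645115852355957, 20.056676864624023), 9.462322235107422) [0.6425 0.0924 0.012 ]
top 238.4 159.1 134.0 ((9.41357421875, 17.84657096862793), 11.309932708740234) [0.6541 0.1495 0.012 ]
top 376.9 53.6 81.0 ((78.02550506591797, 2.1898553371429443), 1.363927602
[... 934 characters left out ...]
5107422) [0.5977 0.1464 0.012 ]
scene 257.7 270.5 145.0 ((10.96535587310791, 18.08934783935547), 12.094758033752441) [0.5891 0.0288 0.012 ]
scene 283.6 270.9 182.5 ((21.0, 12.0), 90.0) [0.5878 0.0889 0.012 ]
scene 232.6 265.5 141.5 ((9.45888900756836, 21.10059928894043), 14.03624439239502) [ 0.5786 -0.0307  0.012 ]
scene 206.1 218.0 206.0 ((15.55634880065918, 16.970561981201172), 45.0) [ 0.4508 -0.1095  0.012 ]
scene 291.7 219.1 484.5 ((31.06959342956543, 17.768558502197266), 23.962486267089844) [0.4457 0.1038 0.012 ]
scene 148.8 218.4 342.5 ((39.9447135925293, 9.933619499206543), 86.98721313476562) [ 0.4579 -0.2519  0.012 ]
scene 555.8 77.3 68.0 ((13.0, 8.0), 90.0) [-0.0998  0.9022  0.012 ]
```

View pics/tz.png

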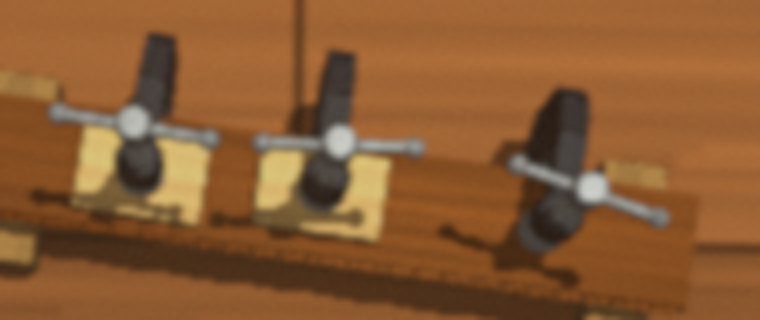

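View pics/sz.png

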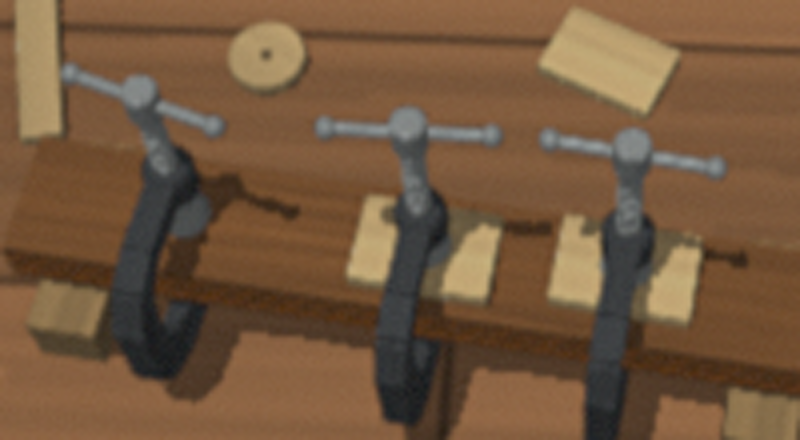

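```bash
python3 - <<'E'
from h import *
z=lambda u,v,a,b:(u/4+a-.375,v/4+b-.375)
for nm,t,s,h in(('bare',(592,187),(141,89),.219),('p1',(340,141),(408,122),.231),('p2',(134,122),(632,143),.231)):
    print(nm,plane('top',*z(*t,215,120),h).round(4),plane('scene',*z(*s,140,205),h).round(4))
s=sense();r=R.from_quat(s['tool_rot']).as_matrix();print(r.round(3), s['tcp_pos'],s['finger_gap'])
E
```

```text
bare [ 0.6001 -0.1249  0.219 ] [ 0.6001 -0.1235  0.219 ]
p1 [0.6193 0.0091 0.231 ] [0.6201 0.0098 0.231 ]
p2 [0.6271 0.1158 0.231 ] [0.6273 0.1164 0.231 ]
[[-0.93   0.367 -0.001]
 [ 0.367  0.93  -0.002]
 [ 0.    -0.002 -1.   ]] [0.22895738 0.58076646 0.19899289] 0.9995934905911925
```

Both views agree to about 1 mm: bare screw top (0.600, -0.124), loose pad (0.446, 0.104). I'll rise with the jaws shutting first.

```bash
python3 -m inch '[[1,[0,0,-0.2],[0,0,0]],[1,[0,0,-0.5],[0,0,0]],[1,[0,0,-0.8],[0,0,0]],[1,[0,0,-1],[0,0,0]]]'; python3 -m inch '[[1,[0,0,-0.3],[0,0,0]],[1,[0,0,-0.5],[0,0,0]],[1,[0,0,-0.5],[0,0,0]]]'; python3 -m inch '[[1,[-0.15,-0.13,0],[0,0,0]],[1,[-0.4,-0.34,0],[0,0,0]],[1,[-0.65,-0.56,0],[0,0,0]],[1,[-0.9,-0.77,0],[0,0,0]],[1,[-1,-0.86,0],[0,0,0]],[1,[-1,-0.86,0],[0,0,0]]]'
```

```text
t: 0.5
tcp_pos: [0.2296, 0.5818, 0.3017]
tool_rot: [0.187, 0.982, 0.001, 0.0]
force: [0.3, 0.8, 0.7]
finger_gap: 0.331
t: 0.8
tcp_pos: [0.2301, 0.5828, 0.3531]
tool_rot: [0.187, 0.982, 0.003, 0.001]
force: [0.1, -0.3, 0.0]
finger_gap: 0.002
t: 1.4
tcp_pos: [0.291, 0.4632, 0.3488]
tool_rot: [0.188, 0.982, -0.001, -0.001]
force: [0.2, 1.4, 1.1]
finger_gap: 0.003
```

```bash
for i in 1; do :; done; python3 -m inch '[[1,[-0.2,-0.17,0],[0,0,0]],[1,[-0.5,-0.43,0],[0,0,0]],[1,[-0.8,-0.69,0],[0,0,0]],[1,[-1,-0.86,0],[0,0,0]],[1,[-1,-0.86,0],[0,0,0]]]'; python3 -m inch '[[1,[-0.2,-0.17,0],[0,0,0]],[1,[-0.5,-0.43,0],[0,0,0]],[1,[-0.8,-0.69,0],[0,0,0]],[1,[-1,-0.86,0],[0,0,0]],[1,[-1,-0.86,0],[0,0,0]]]';  python3 -m inch '[[1,[-0.2,-0.17,0],[0,0,0]],[1,[-0.5,-0.43,0],[0,0,0]],[1,[-0.8,-0.69,0],[0,0,0]],[1,[-1,-0.86,0],[0,0,0]],[1,[-1,-0.86,0],[0,0,0]]]'; python3 -m inch '[[1,[-0.2,-0.17,0],[0,0,0]],[1,[-0.5,-0.43,0],[0,0,0]],[1,[-0.8,-0.69,0],[0,0,0]],[1,[-1,-0.86,0],[0,0,0]],[1,[-1,-0.86,0],[0,0,0]],[1,[-1,-0.86,0],[0,0,0]]]'
cat > d.py <<'E'
from h import *
import sys
t=np.array(eval(sys.argv[1]));s=sense();print(s['t'],s['tcp_pos'].round(4));print((R.from_quat(s['tool_rot']).inv().apply(t-s['tcp_pos'])*10).round(3))
E
python3 d.py '[.6,-.124,.249]'
```

```text
t: 1.9
tcp_pos: [0.3531, 0.3469, 0.3494]
tool_rot: [0.188, 0.982, -0.0, -0.0]
force: [0.2, 1.0, 0.5]
finger_gap: -0.0
t: 2.4
tcp_pos: [0.4151, 0.2308, 0.3495]
tool_rot: [0.188, 0.982, 0.0, 0.0]
force: [-0.6, 0.1, -0.1]
finger_gap: 0.002
t: 2.9
tcp_pos: [0.4769, 0.1143, 0.3494]
tool_rot: [0.188, 0.982, 0.0, 0.0]
force: [-1.3, -0.1, -0.2]
finger_gap: 0.0
t: 3.5
tcp_pos: [0.5364, 0.0, 0.3493]
tool_rot: [0.186, 0.982, 0.001, -0.001]
force: [-0.6, 1.2, 0.6]
finger_gap: 0.001
3.5 [0.5364 0.     0.3493]
[-1.048 -0.923  1.   ]
```

```bash
python3 -m inch '[[1,[-0.2,-0.18,0],[0,0,0]],[1,[-0.5,-0.45,0],[0,0,0]],[1,[-0.8,-0.72,0],[0,0,0]],[1,[-1,-0.9,0],[0,0,0]],[1,[-1,-0.9,0],[0,0,0]],[1,[-1,-0.9,0],[0,0,0]],[1,[-1,-0.9,0],[0,0,0]]]';python3 d.py '[.6,-.124,.249]'
python3 - <<'E'
from h import *
for n in("top","wrist","scene"):
    p,_=snapshot(n);cv2.imwrite(f'pics/{n}1.png',p)
E
```

```text
t: 4.2
tcp_pos: [0.5961, -0.12, 0.35]
tool_rot: [0.186, 0.983, 0.001, -0.0]
force: [0.1, -0.5, -0.3]
finger_gap: 0.002
4.2 [ 0.5961 -0.12    0.35  ]
[-0.053 -0.024  1.01 ]
```

View pics/wrist1.png

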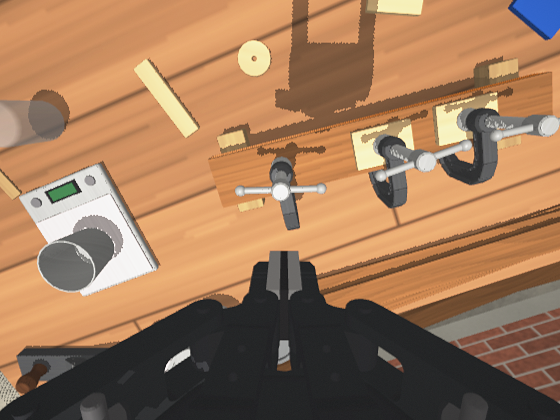

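View pics/scene1.png

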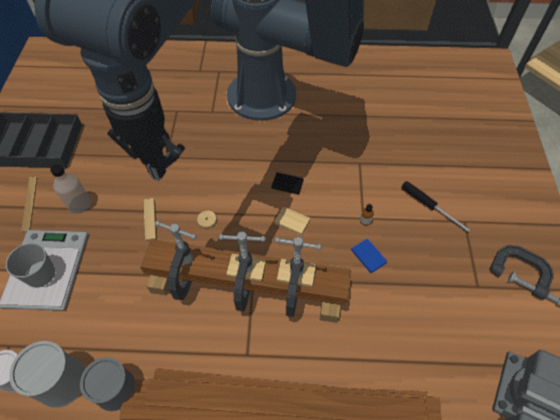

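The wrist view confirms that no pad lies under the screw at (281,191), while the two clamps to its right show pads. I'll cross-check the position from this view, then descend with a small sideways correction.

```bash
python3 - <<'E'
from h import *
print(plane('wrist',281,191,.219))
E
python3 -m inch '[[1,[-0.05,-0.02,0],[0,0,0]],[1,[-0.05,-0.02,0.2],[0,0,0]],[1,[-0.05,-0.02,0.4],[0,0,0]],[1,[-0.05,-0.02,0.6],[0,0,0]],[1,[-0.05,-0.02,0.8],[0,0,0]],[1,[-0.05,-0.02,0.9],[0,0,0]],[1,[-0.05,-0.02,1],[0,0,0]],[1,[-0.05,-0.02,1],[0,0,0]]]';python3 d.py '[.6,-.124,.249]'
```

```text
[ 0.59942996 -0.12362564  0.219     ]
t: 5.15
tcp_pos: [0.6001, -0.1261, 0.2488]
tool_rot: [0.187, 0.982, 0.0, -0.001]
force: [-0.5, -0.0, 0.2]
finger_gap: -0.004
5.15 [ 0.6001 -0.1261  0.2488]
[ 0.008  0.019 -0.002]
```

Tips are about 30 mm over the screw, within 2 mm sideways. Dwell for 2.4 s.

```bash
python3 -m inch '[[1,[0,0,0],[0,0,0]],[1,[0,0,0],[0,0,0]],[1,[0,0,0],[0,0,0]],[1,[0,0,0],[0,0,0]],[1,[0,0,0],[0,0,0]],[1,[0,0,0],[0,0,0]],[1,[0,0,0],[0,0,0]],[1,[0,0,0],[0,0,0]],[1,[0,0,0],[0,0,0]],[1,[0,0,0],[0,0,0]],[1,[0,0,0],[0,0,0]],[1,[0,0,0],[0,0,0]]]';python3 -m inch '[[1,[0,0,0],[0,0,0]],[1,[0,0,0],[0,0,0]],[1,[0,0,0],[0,0,0]],[1,[0,0,0],[0,0,0]],[1,[0,0,0],[0,0,0]],[1,[0,0,0],[0,0,0]],[1,[0,0,0],[0,0,0]],[1,[0,0,0],[0,0,0]],[1,[0,0,0],[0,0,0]],[1,[0,0,0],[0,0,0]],[1,[0,0,0],[0,0,0]],[1,[0,0,0],[0,0,0]]]'
python3 - <<'E'
from h import *
p,_=snapshot("wrist");cv2.imwrite('pics/wrist2.png',p)
E
```

```text
t: 6.35
tcp_pos: [0.6005, -0.1262, 0.2499]
tool_rot: [0.187, 0.982, -0.0, -0.0]
force: [-0.2, -0.3, -0.5]
finger_gap: -0.001
t: 7.55
tcp_pos: [0.6006, -0.1263, 0.2499]
tool_rot: [0.187, 0.982, -0.0, 0.0]
force: [0.1, -0.2, 0.4]
finger_gap: 0.001
```

View pics/wrist2.png

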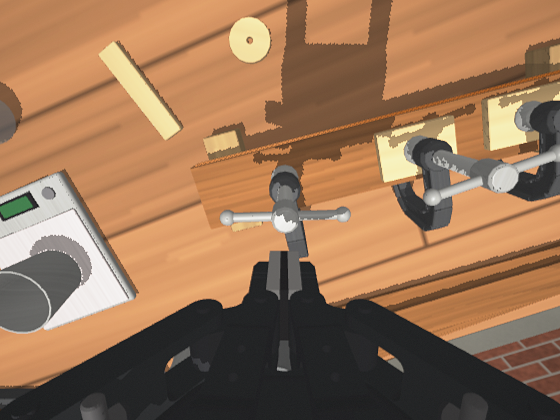

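The tips are aligned over the bare screw at (286,218) in the wrist view and were clear through the dwell. Next I'll rise and go to the pad.

```bash
python3 d.py '[.446,.104,.342]'; python3 -m inch '[[1,[0,0,-0.2],[0,0,0]],[1,[0,0,-0.5],[0,0,0]],[1,[0,0,-0.8],[0,0,0]],[1,[0,0,-1],[0,0,0]],[1,[0,0,-1],[0,0,0]]]'; python3 -m inch '[[1,[0.2,0.13,0],[0,0,0]],[1,[0.5,0.34,0],[0,0,0]],[1,[0.8,0.55,0],[0,0,0]],[1,[1,0.69,0],[0,0,0]],[1,[1,0.69,0],[0,0,0]]]'; python3 -m inch '[[1,[0.2,0.13,0],[0,0,0]],[1,[0.5,0.34,0],[0,0,0]],[1,[0.8,0.55,0],[0,0,0]],[1,[1,0.69,0],[0,0,0]],[1,[1,0.69,0],[0,0,0]],[1,[1,0.69,0],[0,0,0]]]'; python3 d.py '[.446,.104,.042]'; python3 - <<'E'
from h import *
s=sense();c=camera_info('wrist');print(c['origin']-s['tcp_pos'])
E
```

```text
7.6 [ 0.6006 -0.1263  0.2499]
[ 2.283  1.575 -0.921]
t: 8.1
tcp_pos: [0.6024, -0.1269, 0.3536]
tool_rot: [0.187, 0.982, -0.001, 0.004]
force: [-0.5, -0.3, 0.6]
finger_gap: 0.001
t: 8.6
tcp_pos: [0.53, -0.0225, 0.3487]
tool_rot: [0.185, 0.983, 0.001, -0.002]
force: [0.1, 0.2, -0.9]
finger_gap: -0.002
t: 9.2
tcp_pos: [0.4656, 0.0751, 0.3494]
tool_rot: [0.186, 0.982, -0.0, 0.0]
force: [0.3, -0.3, 0.4]
finger_gap: 0.002
9.2 [0.4656 0.0751 0.3494]
[0.289 0.2   3.073]
[-0.06957717  0.02835939  0.17337612]
```

```bash
python3 -m inch '[[1,[0.15,0.1,0.1],[0,0,0]],[1,[0.29,0.2,0.4],[0,0,0]],[1,[0.29,0.2,0.7],[0,0,0]],[1,[0.29,0.2,0.9],[0,0,0]],[1,[0.29,0.2,1],[0,0,0]],[1,[0.29,0.2,1],[0,0,0]]]'; python3 - <<'E'
from h import *
p,_=snapshot("wrist");cv2.imwrite('pics/wrist3.png',p)
h=cv2.cvtColor(p,cv2.COLOR_BGR2HSV);m=cv2.inRange(h,(12,40,150),(30,160,255))
for c in cv2.findContours(m,0,2)[0]:
    if cv2.contourArea(c)>400:
        M=cv2.moments(c);u,v=M['m10']/M['m00'],M['m01']/M['m00'];print(u,v,cv2.minAreaRect(c)[1],plane('wrist',u,v,.012).round(4))
E
python3 d.py '[.446,.104,.042]'
```

```text
t: 9.8
tcp_pos: [0.4455, 0.1038, 0.2484]
tool_rot: [0.188, 0.982, -0.0, -0.002]
force: [-0.8, -0.1, -0.4]
finger_gap: 0.001
541.7241618898731 375.7311099531006 (37.69615936279297, 59.236820220947266) [0.9014 0.3585 0.012 ]
352.5687830687831 268.2360376249265 (12.935500144958496, 66.48435974121094) [0.6146 0.1418 0.012 ]
486.136096881683 279.64400457552097 (147.57577514648438, 254.43328857421875) [0.7011 0.3114 0.012 ]
467.80053803570314 36.33882254151894 (92.0, 169.0) [0.3848 0.3537 0.012 ]
317.44106397774686 23.734816875289752 (60.16617202758789, 62.095699310302734) [0.3101 0.1998 0.012 ]
238.24864675941834 170.90957738950124 (285.70294189453125, 625.0904541015625) [0.4302 0.0495 0.012 ]
78.68769519050593 36.171533416614615 (108.0, 237.0) [ 0.2225 -0.0556  0.012 ]
9.85 [0.4463 0.104  0.2496]
[2.000e-03 0.000e+00 2.076e+00]
```

View pics/wrist3.png

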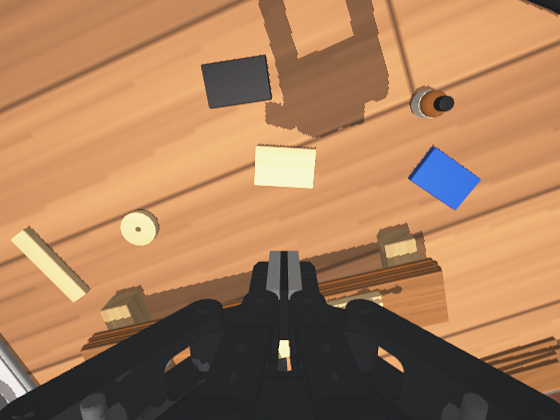

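The plywood pad is at (285,167), straight ahead of the fingers, and the black and blue look-alikes are well clear. I'll check that position by ray and descend.

```bash
python3 - <<'E'
from h import *
print(plane('wrist',285,166,.012))
E
python3 -m inch '[[1,[0,0,0.15],[0,0,0]],[1,[0,0,0.4],[0,0,0]],[1,[0,0,0.7],[0,0,0]],[1,[0,0,0.9],[0,0,0]],[1,[0,0,1],[0,0,0]],[1,[0,0,1],[0,0,0]]]';python3 -m inch '[[1,[0,0,0.15],[0,0,0]],[1,[0,0,0.35],[0,0,0]],[1,[0,0,0.55],[0,0,0]],[1,[0,0,0.75],[0,0,0]],[1,[0,0,0.9],[0,0,0]],[1,[0,0,1],[0,0,0]],[1,[0,0,1.0],[0,0,0]]]'; python3 d.py '[.446,.104,.042]'
```

```text
[0.44621423 0.10698906 0.012     ]
t: 10.45
tcp_pos: [0.446, 0.1045, 0.1497]
tool_rot: [0.187, 0.982, -0.0, -0.0]
force: [-0.8, 0.3, -0.7]
finger_gap: -0.001
t: 11.15
tcp_pos: [0.4462, 0.1047, 0.0498]
tool_rot: [0.187, 0.982, 0.0, 0.0]
force: [-0.3, 0.6, 0.5]
finger_gap: -0.001
11.15 [0.4462 0.1047 0.0498]
[-0.001 -0.007  0.078]
```

Lower 8 mm more, to 30 mm over the pad, then dwell for more than 2 s.

```bash
python3 -m inch '[[1,[0,0,0.04],[0,0,0]],[1,[0,0,0.08],[0,0,0]],[1,[0,0,0.08],[0,0,0]],[1,[0,0,0.08],[0,0,0]],[1,[0,0,0.08],[0,0,0]],[1,[0,0,0.08],[0,0,0]],[1,[0,0,0.08],[0,0,0]],[1,[0,0,0.08],[0,0,0]],[1,[0,0,0.08],[0,0,0]],[1,[0,0,0.08],[0,0,0]],[1,[0,0,0.08],[0,0,0]],[1,[0,0,0.08],[0,0,0]],[1,[0,0,0.08],[0,0,0]],[1,[0,0,0.08],[0,0,0]]]';python3 -m inch '[[1,[0,0,0],[0,0,0]],[1,[0,0,0],[0,0,0]],[1,[0,0,0],[0,0,0]],[1,[0,0,0],[0,0,0]],[1,[0,0,0],[0,0,0]],[1,[0,0,0],[0,0,0]],[1,[0,0,0],[0,0,0]],[1,[0,0,0],[0,0,0]],[1,[0,0,0],[0,0,0]],[1,[0,0,0],[0,0,0]],[1,[0,0,0],[0,0,0]],[1,[0,0,0],[0,0,0]]]'
python3 - <<'E'
from h import *
p,_=snapshot("wrist");q,_=snapshot("scene");cv2.imwrite('pics/wrist4.png',p);cv2.imwrite('pics/scene4.png',q)
E
python3 d.py '[.446,.104,.042]'
```

```text
t: 12.55
tcp_pos: [0.4455, 0.1048, 0.0419]
tool_rot: [0.187, 0.982, -0.0, -0.0]
force: [-0.6, 0.5, 0.3]
finger_gap: 0.005
t: 13.75
tcp_pos: [0.4455, 0.1048, 0.0419]
tool_rot: [0.187, 0.982, -0.0, 0.0]
force: [0.5, -0.0, 0.1]
finger_gap: -0.002
13.85 [0.4455 0.1048 0.0419]
[-0.008 -0.005 -0.001]
```

View pics/wrist4.png

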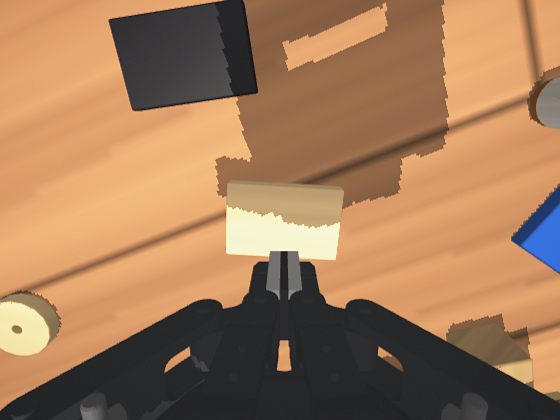

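View pics/scene4.png

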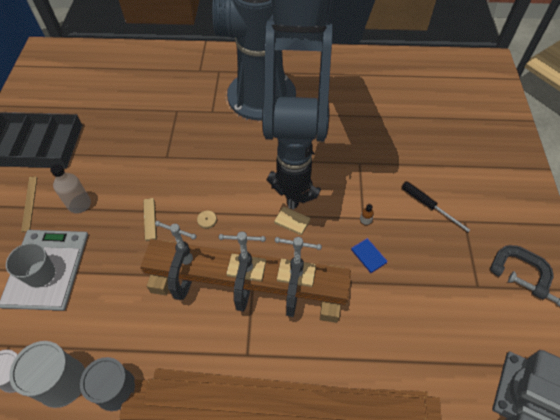

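The fingertips hover over the plywood pad (wrist view, pad centre about (285,220)). The scene view shows the pad unmoved at (292,220) and nothing touched. I'm handing in.

```bash
python3 -c "
from station import *
print(sign_off());s=sense();print(s['t'],s['tcp_pos'],s['force'])"
```

```text
the job is handed in; nothing more can be done
None
the job is handed in; nothing more can be done
```

I pointed with shut jaws at the screw of the clamp without a pad, then at the loose plywood pad, and handed in at about 14 s still pointing at the pad. `sign_off` gives no verdict, so I can't confirm the judged result.

- **Bare clamp:** this was the end clamp on the robot's right, at (0.600, -0.124). I held the fingertips about 30 mm over its screw for 2.4 s, within 3 mm sideways.
- **Loose pad:** this was at (0.446, 0.104). I held the fingertips about 30 mm over it for about 2.5 s before handing in, within 1 mm of my measured centre.
- **Clearance:** I crossed between the two at about 0.35 m, well above the padded clamps. Force readings stayed at noise level, up to about 1.5 N even in free air, so they can't prove the 0.5 N limit on their own. The final pictures show the pad unmoved and no contact.
- **Agreement of views:** the top and scene cameras agreed to 1.5 mm on the screw and under 1 mm on the pad. The wrist camera agreed to 1 mm on the screw and about 3 mm on the pad. One automatic colour mask in the wrist view failed because it merged the pad with the bench, so I read the pad's centre there by eye.

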